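# Stack the click-foot ink pads, pressing each one flat

### The job

The green ink pad stands on the wooden stand but nobody has pressed it down yet; the plum pad goes squarely on top of it, and the orange pad on top of the plum one. Each pad has a stiff click-foot under either end that holds it up: press the ends of the green pad down gently with the fingertips until you feel that both are fully home and it lies flat, and only then bring the plum pad; press that one home in the same way before you bring the orange pad, and press the orange one home too. Set pads down rather than drop them, and leave the other things on the table where they are.

Things in the scene. Friction and masses are not known exactly. Their poses are not given: they have to be found in the camera images.
- stand: Fixed wooden stand, 180 x 100 x 16 mm high, with a dark grey patch 132 x 60 mm in the middle of its top. Origin: centre of its underside, on the table. x: along its length, z: up. Its top is 16 mm above its origin. The pads are brittle: more than 80 N on the stack, brief knocks included, cracks them; pressing at about 20 mm/s and stopping at 13 N stays below that.
- green: Loose ink pad, 128 (x) x 56 mm (y): black case with green lid, 100 to 230 g. Origin: centre of the case's underside; x along its length, z up. Its lid is 18 to 28 mm above its underside, fixed but different for each pad. Starts on the stand's patch, a few mm off centre, on its two feet, underside 21.6 mm above the table. A white foot under each end, see its points.
- green_end1 (a point): Point on the green case's underside at one foot, 50 mm from the middle towards the pad's +x. The foot, a bar 10 mm (x) by 40 mm (y), stands out 5.6 mm below the case. Pressed on the lid above it, it slides in at about 8 N and stays (no spring); force rises steeply once the underside touches what is below: that end is home. 12 to 15 N is ample.
- green_end2 (a point): The same point at the green pad's other foot: on the case's underside, 50 mm from the middle towards the pad's -x. That foot behaves like the first.
- plum: Loose ink pad, 128 (x) x 56 mm (y): black case with plum lid, 100 to 230 g. Origin: centre of the case's underside; x along its length, z up. Its lid is 18 to 28 mm above its underside, fixed but different for each pad. Starts level on a cork rest (50 mm along x, 40 along y, 14 high), feet hanging free. A white foot under each end, see its points.
- plum_end1 (a point): Point on the plum case's underside at one foot, 50 mm from the middle towards the pad's +x. The foot, a bar 10 mm (x) by 40 mm (y), stands out 3 to 8 mm (different at each end) below the case. Pressed on the lid above it, it slides in at about 8 N and stays (no spring); force rises steeply once the underside touches what is below: that end is home. 12 to 15 N is ample.
- plum_end2 (a point): The same point at the plum pad's other foot: on the case's underside, 50 mm from the middle towards the pad's -x. That foot behaves like the first.
- orange: Loose ink pad, 128 (x) x 56 mm (y): black case with orange lid, 100 to 230 g. Origin: centre of the case's underside; x along its length, z up. Its lid is 18 to 28 mm above its underside, fixed but different for each pad. Starts level on a cork rest (50 mm along x, 40 along y, 14 high), feet hanging free. A white foot under each end, see its points.
- orange_end1 (a point): Point on the orange case's underside at one foot, 50 mm from the middle towards the pad's +x. The foot, a bar 10 mm (x) by 40 mm (y), stands out 3 to 8 mm (different at each end) below the case. Pressed on the lid above it, it slides in at about 8 N and stays (no spring); force rises steeply once the underside touches what is below: that end is home. 12 to 15 N is ample.
- orange_end2 (a point): The same point at the orange pad's other foot: on the case's underside, 50 mm from the middle towards the pad's -x. That foot behaves like the first.
- ink_tin: Bystander, loose, to be left alone: round black ink tin, 68 mm across, 18 mm high. Origin: centre of its underside.
- tin_lid: Bystander, loose, to be left alone: round black tin lid, 72 mm across, 12 mm high. Origin: centre of its underside.
- acrylic_block: Bystander, loose, to be left alone: clear greenish acrylic block, 110 x 55 x 15 mm. Origin: centre of its underside.
- stamp_block: Bystander, loose, to be left alone: wooden stamp block with a rubber foot, 80 x 50 x 27 mm. Origin: centre of its underside.
- glue_pot: Bystander, loose, to be left alone: white glue pot with an orange cap, 56 mm across, 68 mm high. Origin: centre of its underside.
- glitter_jar: Bystander, loose, to be left alone: purple glitter jar with a black cap, 54 mm across, 59 mm high. Origin: centre of its underside.
There are look-alikes about, which are no part of the job. What is shaped like the orange but blue is not meant. What is shaped like the plum but blue is not meant.

How it is judged (in metres and radians):
On the way, in this order (a step that is already met when the one before it is completed fails the run):
1. the green pad lies square on the stand with both ends pressed home, before another pad is brought over it (z of green in the frame of stand below 0.0175 m and x of green in the frame of stand between -0.01 and 0.01 m and y of green in the frame of stand between -0.01 and 0.01 m and angle between the x axis of green and the x axis of stand, either way round below 0.15 rad and angle between green's own z axis and vertical below 0.015 rad and horizontal distance between each of plum, orange and stand above 0.08 m), for 0.2 s.
2. the plum pad lies square on the green one with both ends pressed home, before the orange pad is brought over it (z of green in the frame of stand below 0.0175 m and x of green in the frame of stand between -0.01 and 0.01 m and y of green in the frame of stand between -0.01 and 0.01 m and angle between the x axis of each of green, plum and the x axis of stand, either way round below 0.15 rad and angle between each of green, plum's own z axis and vertical below 0.015 rad and z of green_lid_c0 in the frame of plum between -0.0065 and -0.003 m and x of plum in the frame of stand between -0.01 and 0.01 m and y of plum in the frame of stand between -0.01 and 0.01 m and horizontal distance between orange and stand above 0.08 m), for 0.2 s.
3. the orange pad lies square on the plum one with both ends pressed home (z of green in the frame of stand below 0.0175 m and x of green in the frame of stand between -0.01 and 0.01 m and y of green in the frame of stand between -0.01 and 0.01 m and angle between the x axis of each of green, plum, orange and the x axis of stand, either way round below 0.15 rad and angle between each of green, plum, orange's own z axis and vertical below 0.015 rad and z of green_lid_c0 in the frame of plum between -0.0065 and -0.003 m and x of plum in the frame of stand between -0.01 and 0.01 m and y of plum in the frame of stand between -0.01 and 0.01 m and z of plum_lid_c0 in the frame of orange between -0.0065 and -0.003 m and x of orange in the frame of stand between -0.01 and 0.01 m and y of orange in the frame of stand between -0.01 and 0.01 m), for 0.2 s.
At the end, for the whole second after the job is handed in: Green on the stand, plum on green, orange on plum, at rest; each pad's centre within 10 mm (along and across) of the stand's and its length within 0.15 rad of the stand's; each fully home: its case's underside within 1.5 mm of what is below, and level within 0.015 rad (all of step 3 and linear speed of each of green, plum, orange below 0.01 m/s); the robot touches nothing.
It fails at once if the stack is pressed or knocked onto the stand with more than 80 N (contact force between green and stand above 80 N).
It fails at once if a pad is let fall onto the stack (over 0.5 m/s, about 13 mm of fall) instead of set down ((linear speed of green above 0.5 m/s and contact force between the fingers and green below 0.1 N and horizontal distance between green and stand below 0.08 m) or (linear speed of plum above 0.5 m/s and contact force between the fingers and plum below 0.1 N and horizontal distance between plum and stand below 0.08 m) or (linear speed of orange above 0.5 m/s and contact force between the fingers and orange below 0.1 N and horizontal distance between orange and stand below 0.08 m)).
It fails at once if a bystander is moved by more than 30 mm (distance of any of ink_tin, tin_lid, acrylic_block, stamp_block, glue_pot, glitter_jar from where it was at the start of the episode above 0.03 m).
It also fails if it takes over 72 s, if anything falls off the work surface, if the arm or the gripper's body presses on something with over 40 N, if the wrist force passes 120 N, or if a joint passes its speed limit or range.

### The arm

A 6-joint arm with a two-finger parallel gripper is mounted at the origin on the work surface. World frame = base frame: x ahead of the robot, y to its left, z up, the work surface at z = 0. Lengths are in mm, angles in degrees, forces in N, time in s.
With the tool pointing down it reaches from about 350 to 850 mm from the base axis. Payload 8.1 kg.
Tool frame: the origin (TCP) lies at the very end of the fingers, on their centre line; the grasp point (between the pads) lies 19 mm behind it; z points along the fingers, y is the line along which they close (so a half turn about z gives the same grasp; the last joint's range is limited). The gripper opens to 85 mm and grips with 20 to 120 N. Pads are 22 mm wide; open, the fingers measure 114 mm over their backs; the gripper's body (76 mm by 85 mm) begins 54 mm behind the grasp point. The pads swing forward as they close: fully open they stand 13 mm farther back than shut.
Start: joints at [59.966, 7.471, 85.268, -0, 87.261, -4.893], TCP at [254.892, 543.172, 231.292] pointing down, gripper open.
Joint ranges: [-169.43, 169.43], [-51.17, 129.36], [1.28, 143.12], [-76.62, 256.62], [0, 156.53], [-152.29, 152.29]. Speed limits (degrees/s): [136.94, 136.94, 159.86, 180, 180, 180].

### API

Orientations are given as [roll, pitch, yaw] about the fixed x, y, z axes, in that order (R = Rz(yaw) Ry(pitch) Rx(roll)).
In Python, from bench import r gives the robot as it stands.
- The arm moves only by the shell command python3 -m jog 'ROWS' [FORCE]. ROWS is JSON, a list of rows, each a list of 7 numbers: the turn, a rotation vector about the tool's x, y, z in degrees, then the shift along the tool's x, y, z in mm, then the closure, from -1 (fully open) to 1 (shut), so that 0 is half open. A call has 1 to 5 rows; each row shifts and turns the commanded pose from where the row before left it, along the tool's axes as they then stand; what a row does not reach is not made up. A row lasts 1/10 s, in which the tool goes at most 50 mm and 8.59 degrees, less where a joint would pass 70% of its speed; a pose out of reach is approached as far as the arm can. A call is refused whole if a number of a shift passes 50 or a number of a turn 8.59, either way. A call with a gripper value outside its range is refused whole. The fingers move at their own pace and stop on an object; FORCE is the grip in N (left out, the last holds). Time passes only in rows, so rows that do not move let the fingers close. It gives the time, the measured TCP pose, the force, the opening and the grip force at its end, in the units of the state.
- r.sense(): the state, without advancing time (a new reading comes with each control period).
- r.snapshot(name): name is "scene" or "side" or "wrist"; returns a dict with "pixels" (480x640x3 uint8, red, green, blue), "fx", "fy", "cx", "cy" (pixels), "k1" (the pictures are not rectified: a ray, as slopes to the right and down, at radius r is drawn at 1 + k1 r^2 times it, then the intrinsics apply), "world_to_cam" (4x4, takes a point from world to camera coordinates); the wrist camera has in their place "hand_eye" (4x4, takes a point from camera to tool coordinates, whose origin is the TCP and whose axes are the flange's). Camera axes: x right, y up, looking along -z (the intrinsics and any distortion apply to the point x, -y, -z); pixel columns grow to the right and rows downward; lengths in mm; the calibration is good to about 2 mm. A picture is of the moment at which its call begins: read the wrist's pose just before it. There is no depth.
- r.hand_in(): hands the job in; it is judged then, once.
The state is a dict: "time": time; "joint_pos": joint angles; "qd": joint speeds; "joint_efforts": joint torques, N m; "tool_pos": TCP position; "tcp_rot": TCP orientation; "ft_force": force on the tool from outside, world axes, zero at the start; "wrist_torque": the same for the moment, N m; "finger_gap": finger opening in mm; "grip_force": force on a finger pad.
Only numpy, scipy, OpenCV 4.12 (cv2) and the standard library are available. Lean on these libraries where they do the work, as an engineer would, in place of code of your own. Each camera call takes 0.05 s, during which the arm holds its last target. There are 200 camera calls.

## Working session

There is one attempt and no reset: what is moved stays moved. The work goes in short steps, Python scripts to look and compute and a shell command to move; the robot and the scene stay as the last step left them, time stands still between calls to the robot, and variables do not carry over. Pictures are saved under pics/ and viewed, at most 10 in all, crops included, and the job is handed in when it is done.

```bash
ls; mkdir -p pics
python3 - <<'E'
from bench import r
import cv2,pickle
s=r.sense();print(s)
d={}
for n in("scene","side","wrist"):
    p=r.snapshot(n);d[n]=p;cv2.imwrite(f"pics/{n}0.png",p["pixels"][:,:,::-1])
    print(n,{k:v for k,v in p.items() if k!="pixels"})
pickle.dump((s,d),open("s0.pkl","wb"))
E
```

```text
pics
{'time': 0.0, 'joint_pos': array([ 5.99655331e+01,  7.51468845e+00,  8.53316730e+01, -1.37819224e-03,
        8.72618169e+01, -4.89158209e+00]), 'qd': array([-0.08822708, -0.04520108,  0.05022048,  0.02841705,  0.11248665,
        0.07719187]), 'joint_efforts': array([-1.07483993e-03, -5.69400108e+01, -5.00553703e+01, -2.17443526e-04,
        1.50640908e-02,  5.03175272e-05]), 'tool_pos': array([254.61388103, 542.66807604, 230.2258742 ]), 'tcp_rot': array([-1.79892098e+02, -7.85294918e-03,  1.54857175e+02]), 'ft_force': array([ 0.13248324,  0.23211531, -0.82105858]), 'wrist_torque': array([-0.03098016,  0.02889633,  0.01783967]), 'grip_force': 0.0, 'finger_gap': 85.5524350603216}
scene {'fx': 602.1254300778826, 'fy': 602.1254300778826, 'cx': 332.06895774022183, 'cy': 235.31165701331653, 'k1': -0.07114365430767791, 'world_to_cam': array([[-7.18444398e-01,  6.95566888e-01,  4.93468904e-03,
         3.58679671e+02],
       [-5.79504604e-01, -6.02458463e-01,  5.48833504e-01,
         2.60711666e+02],
       [ 3.84723358e-01,  3.91446681e-01,  8.35917122e-01,
        -1.63128250e+03]
[... 370 characters left out ...]
90084385e-01,
        -2.65213165e+02],
       [-3.80837166e-01, -5.75496783e-01,  7.23717145e-01,
        -1.22413160e+03],
       [ 0.00000000e+00,  0.00000000e+00,  0.00000000e+00,
         1.00000000e+00]])}
wrist {'fx': 375.1433524278726, 'fy': 375.1433524278726, 'cx': 316.915190048539, 'cy': 240.08300658738233, 'k1': -0.07122505870325906, 'hand_eye': array([[ 1.08293993e-03,  9.64747256e-01,  2.63175909e-01,
         6.44905773e+01],
       [ 9.99998750e-01, -7.41494393e-04, -1.39672320e-03,
        -4.60395066e-01],
       [-1.15234141e-03,  2.63177092e-01, -9.64746853e-01,
        -1.41621213e+02],
       [ 0.00000000e+00,  0.00000000e+00,  0.00000000e+00,
         1.00000000e+00]])}
```

View pics/scene0.png

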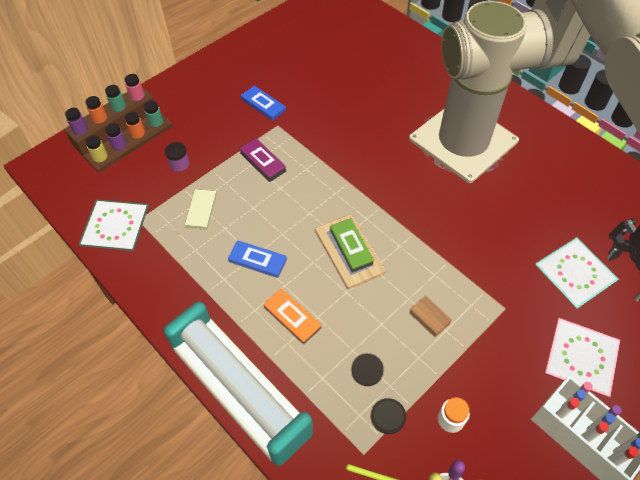

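View pics/side0.png

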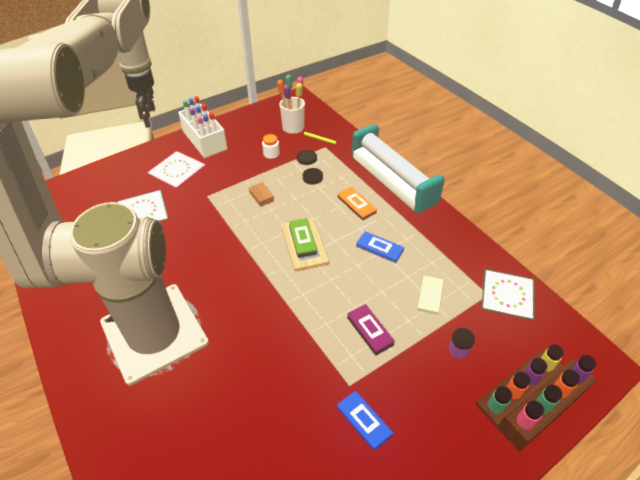

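The scene picture shows the green pad on the stand at (351,243), the plum pad at (263,159) and the orange pad at (293,315). There are blue look-alikes at (263,102) and (257,258). Plum and orange are the ones meant because of their lid colours; the blue ones are excluded. The side picture shows the same layout: green (303,237), plum (371,328), orange (357,201).

```bash
cat > h.py <<'E'
import numpy as np,cv2
from scipy.spatial.transform import Rotation as R
from scipy.spatial import ConvexHull
def rays(p,uv,s=None):
    """origin and unit directions in world for pixels"""
    K=np.array([[p["fx"],0,p["cx"]],[0,p["fy"],p["cy"]],[0,0,1.]])
    q=cv2.undistortPoints(np.array(uv,float).reshape(-1,1,2),K,np.array([p["k1"],0,0,0,0.])).reshape(-1,2)
    d=np.c_[q[:,0],-q[:,1],-np.ones(len(q))]
    if "world_to_cam" in p: T=np.linalg.inv(p["world_to_cam"])
    else:
        W=np.eye(4);W[:3,:3]=R.from_euler("xyz",s["tcp_rot"],degrees=True).as_matrix();W[:3,3]=s["tool_pos"];T=W@p["hand_eye"]
    return T[:3,3],d@T[:3,:3].T
def onz(p,uv,z,s=None):
    o,d=rays(p,uv,s);return o+d*((z-o[2])/d[:,2])[:,None]
def meet(a,b):
    A=[];B=[]
    for o,d in(a,b):
        d=d[0]/np.linalg.norm(d[0]);P=np.eye(3)-np.outer(d,d);A.append(P);B.append(P@o)
    x,res,*_=np.linalg.lstsq(np.vstack(A),np.hstack(B),rcond=None);return x,np.sqrt(res)
HUE={"green":(35,60,120,255),"plum":(145,170,90,255),"orange":(6,16,170,255)}
def ring(img,c,near=None):
    """filled outer contour of the white ring inside the coloured lid, and lid contour"""
    hsv=cv2.cvtColor(np.ascontiguousarray(img),cv2.COLOR_RGB2HSV)
    lo,hi,s,_=HUE[c]
    m=cv2.inRange(hsv,(lo,s,40),(hi,255,255))
    cs,_=cv2.findContours(cv2.morphologyEx(m,cv2.MORPH_CLOSE,np.ones((3,3))),cv2.RETR_CCOMP,cv2.CHAIN_APPROX_NONE)[:2]
    cs,hier=cv2.findContours(m,cv2.RETR_CCOMP,cv2.CHAIN_APPROX_NONE)
    best=None
    for i,k in enumerate(cs):
        if hier[0][i][3]>=0:
            par=cs[hier[0][i][3]];a=cv2.contourArea(k);A=cv2.contourArea(par)
            if a>40 and .08<a/A<.6 and (best is None or A>best[2]): best=(k,par,A)
    return best
def quad(k):
    return cv2.boxPoints(cv2.minAreaRect(k))
def cen(k):
    m=cv2.moments(k);return m["m10"]/m["m00"],m["m01"]/m["m00"]
def pose(p,k,z,s=None):
    """min area rect of the contour dropped on plane z: centre, size, yaw of the long side"""
    w=onz(p,k.reshape(-1,2),z,s)[:,:2]
    (c,(a,b),t)=cv2.minAreaRect(w.astype(np.float32))
    if a<b:a,b,t=b,a,t+90
    return np.round(c,1),round(a,1),round(b,1),round((t+90)%180-90,1)
E
python3 - <<'E'
import pickle;from h import *
s,d=pickle.load(open("s0.pkl","rb"))
for c in HUE:
    a=ring(d["scene"]["pixels"],c);b=ring(d["side"]["pixels"],c);w=ring(d["wrist"]["pixels"],c)
    if a is None or b is None: print(c,a is None,b is None);continue
    ca,cb=cen(a[0]),cen(b[0])
    X,e=meet(rays(d["scene"],[ca]),rays(d["side"],[cb]))
    print(c,np.round(ca),np.round(cb),np.round(X,1),e)
    for n,k in(("scene",a),("side",b)):print("  ring",pose(d[n],k[0],X[2]),"lid",pose(d[n],k[1],X[2]))
    if w: print("  wrist",cen(w[0]),pose(d["wrist"],w[0],X[2],s))
im=d["scene"]["pixels"]
v=lambda x,y,q=110:cv2.resize(im[y-q//2:y+q//2,x-q//2:x+q//2,::-1],(400,400),interpolation=cv2.INTER_CUBIC)
cv2.imwrite("pics/crop.png",np.hstack([v(260,155),v(293,315)]))
E
```

```text
green [351. 242.] [302. 234.] [475.9  40.3  44.9] [1.56838561]
  ring (array([476.5,  39.3]), 68.3, 41.6, 69.4) lid (array([478.6,  42.1]), 129.4, 54.7, 69.7)
  ring (array([475.6,  42. ]), 73.2, 43.2, 70.1) lid (array([472.3,  37.7]), 131.6, 54.6, 69.7)
plum [262. 156.] [370. 326.] [ 453.7 -305.5   38.5] [0.75440471]
  ring (array([ 453.3, -306.3]), 67.3, 39.5, 85.9) lid (array([ 456.5, -302.9]), 130.8, 56.9, 86.7)
  ring (array([ 453.4, -304.7]), 67.1, 40.6, 86.6) lid (array([ 450.9, -306.9]), 126.6, 55.5, 86.8)
orange False True
```

View pics/crop.png

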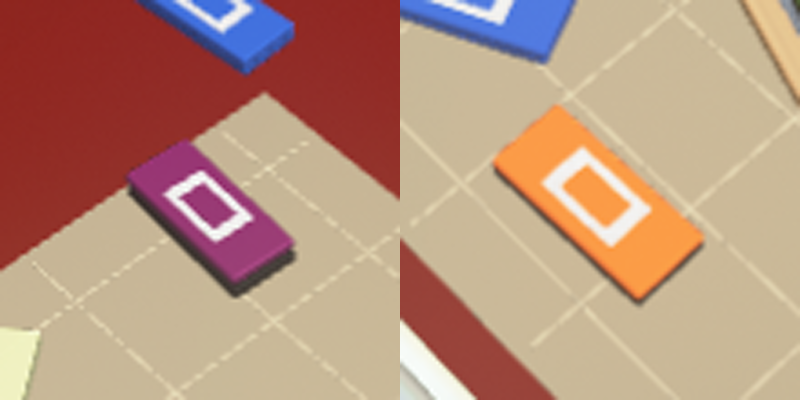

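The crop confirms both: plum lid on a dark case on the left, orange lid on the right, with blue pads next to each that I leave alone. I'll move over green to look with the wrist camera.

```bash
python3 -m jog '[[0,0,0,-34.5,-30,0,-1],[0,0,0,-34.5,-30,0,-1],[0,0,0,-34.5,-30,0,-1],[0,0,0,-34.5,-30,0,-1],[0,0,0,-34.5,-30,0,-1]]'
python3 -m jog '[[0,0,0,-34.5,-30,0,-1],[0,0,0,-34.5,-30,0,-1],[0,0,0,-34.5,-30,0,-1],[0,0,0,-34.5,-30,0,-1],[0,0,0,-34.5,-30,0,-1]]'
python3 -m jog '[[0,0,0,-34.5,-30,0,1],[0,0,0,-34.5,-30,0,1],[0,0,8.5,0,0,0,1],[0,0,8.5,0,0,0,1],[0,0,8.5,0,0,0,1]]'
python3 -m jog '[[0,0,8.5,0,0,0,1],[0,0,8.5,0,0,0,1],[0,0,8.5,0,0,0,1],[0,0,8.5,0,0,0,1],[0,0,8.5,0,0,0,1]]'
python3 -m jog '[[0,0,8.5,0,0,0,1],[0,0,8.5,0,0,0,1],[0,0,0,0,0,0,1],[0,0,0,0,0,0,1]]'
sed -i 's/"orange":(6,16,170,255)/"orange":(8,19,120,255)/' h.py
python3 - <<'E'
from bench import r;from h import *;import pickle
s=r.sense();p=r.snapshot("wrist");cv2.imwrite("pics/w1.png",p["pixels"][:,:,::-1]);pickle.dump((s,p),open("w1.pkl","wb"))
print(s["tool_pos"],s["tcp_rot"],s["joint_pos"],s["ft_force"])
k=ring(p["pixels"],"green")
if k: print(cen(k[0]),pose(p,k[0],44.9,s),pose(p,k[1],44.9,s))
s0,d=pickle.load(open("s0.pkl","rb"))
for c in["orange"]:
    a=ring(d["scene"]["pixels"],c);b=ring(d["side"]["pixels"],c)
    if a and b:
        X,e=meet(rays(d["scene"],[cen(a[0])]),rays(d["side"],[cen(b[0])]));print(X,e,pose(d["scene"],a[0],X[2]),pose(d["side"],b[0],X[2]))
    else: print(d["side"]["pixels"][205:215:5,345:360:5])
E
```

```text
time: 0.65
tool_pos: [347.5, 332.4, 231.0]
tcp_rot: [-180.0, -0.0, 154.9]
ft_force: [1.6, -1.2, 0.9]
finger_gap: 85.5
grip_force: 0.0
time: 1.15
tool_pos: [440.0, 123.2, 231.2]
tcp_rot: [180.0, 0.0, 154.9]
ft_force: [1.9, -0.0, 0.2]
finger_gap: 85.0
grip_force: 0.0
time: 1.65
tool_pos: [476.6, 40.7, 230.9]
tcp_rot: [-180.0, -0.0, 128.9]
ft_force: [-0.4, 0.2, -0.1]
finger_gap: 12.1
grip_force: 0.0
time: 2.15
tool_pos: [476.5, 41.4, 231.0]
tcp_rot: [-180.0, 0.0, 86.5]
ft_force: [0.3, 0.3, 0.6]
finger_gap: 0.1
grip_force: 0.0
time: 2.55
tool_pos: [476.6, 41.4, 231.1]
tcp_rot: [-180.0, 0.0, 70.1]
ft_force: [0.6, 0.4, 0.2]
finger_gap: -0.3
grip_force: 0.0
[476.58905343  41.3924763  231.0859349 ] [-1.79980527e+02  8.28250945e-03  7.01202924e+01] [-1.17897612e+00 -1.16803247e+01  1.03971124e+02 -1.60301256e-03
  8.77303010e+01  1.87007967e+01] [0.55711446 0.44187314 0.15850716]
(315.9906851820104, 215.7831876107206) (array([477.3,  39.4]), 63.8, 38.0, 69.8) (array([477.5,  40.4]), 124.7, 53.8, 69.6)
[ 682.25306632 -343.26804186 -447.45675935] [361.70632468] (array([ 557.3, -115.3]), 91.4, 54.7, -88.4) (array([ 845.7, -546.6]), 113.7, 66.8, 12.6)
```

View pics/w1.png

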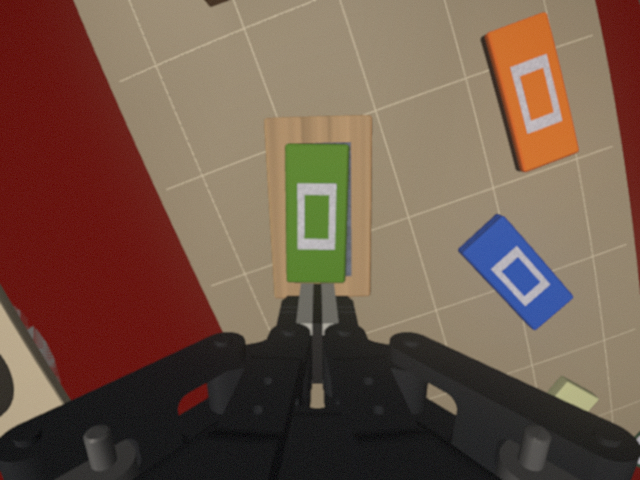

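The wrist picture shows the stand with corners about (266,117), (372,115), (370,296), (274,298). Green's ring is at (316,216) and orange's at (537,93); the fingers are shut at (317,290). I'll compute the stand and orange poses, and go down near green's +x end.

```bash
python3 - <<'E'
from h import *;import pickle
s,p=pickle.load(open("w1.pkl","rb"))
c=onz(p,[(266,117),(372,115),(370,296),(274,298)],16,s)[:,:2]
print(c.round(1),c.mean(0),cv2.minAreaRect(c.astype(np.float32)))
hsv=cv2.cvtColor(p["pixels"],cv2.COLOR_RGB2HSV);print(hsv[60,510],hsv[93,537],hsv[230,300])
k=ring(p["pixels"],"orange")
if k:
  s0,d=pickle.load(open("s0.pkl","rb"))
  for z in(32,38,44):print(z,pose(p,k[0],z,s))
  for n in("scene","side"):
    o=ring(d[n]["pixels"],"orange")
    im=d[n]["pixels"]; hs=cv2.cvtColor(im,cv2.COLOR_RGB2HSV)
    u,v=((293,315),(357,201))[n=="side"]
    w=(hs[v-22:v+22,u-22:u+22,1]<90)&(hs[v-22:v+22,u-22:u+22,2]>200)
    n_,l,st,ce=cv2.connectedComponentsWithStats(w.astype(np.uint8));i=1+st[1:,4].argmax()
    uv=ce[i]+[u-22,v-22];print(n,uv,st[i])
    X,e=meet(rays(p,[cen(k[0])],s),rays(d[n],[uv]));print(X,e)
E
python3 -m jog '[[0,0,0,24.5,0,35,1],[0,0,0,24.5,0,35,1],[0,0,0,0,0.5,40,1],[0,0,0,0,0,40,1],[0,0,0,0,0,20,1]]'
python3 -m jog '[[0,0,0,0,0,3,1],[0,0,0,0,0,0,1]]'
```

```text
[[463.9 136.8]
 [555.4 105.7]
 [499.3 -63.1]
 [405.5 -31.6]] [481.0403276   36.97063315] ((480.8001708984375, 37.13634490966797), (178.171875, 98.92467498779297), 71.43527221679688)
[ 12 198 204] [ 12 197 208] [165   5 191]
32 (array([697. ,  75.5]), 62.5, 36.8, -88.3)
38 (array([693.6,  76. ]), 61.4, 36.1, -88.3)
44 (array([690.1,  76.5]), 60.3, 35.5, -88.3)
scene [305.28242075 300.88472622] [ 17   0  27  25 347]
[668.54374342  85.21429099  76.19256872] [8.36983842]
side [353.97598463 201.43419789] [   0    0   44   44 1041]
[688.66826486  77.2560652   36.60196985] [6.74225297]
time: 3.1
tool_pos: [491.4, 87.3, 57.2]
tcp_rot: [-179.7, 0.1, 70.1]
ft_force: [-0.2, 0.0, -0.7]
finger_gap: -0.1
grip_force: 0.0
time: 3.3
tool_pos: [493.8, 87.2, 58.2]
tcp_rot: [-179.9, 0.0, 70.0]
ft_force: [-0.9, -0.2, 1.2]
finger_gap: -0.1
grip_force: 0.0
```

```bash
for i in 1; do python3 -m jog '[[0,0,0,0,0,3,1],[0,0,0,0,0,3,1],[0,0,0,0,0,2,1],[0,0,0,0,0,2,1]]'; python3 -m jog '[[0,0,0,0,0,2,1]]';python3 -m jog '[[0,0,0,0,0,2,1]]';  done | grep -E "pos|force"
```

```text
tool_pos: [494.5, 87.2, 48.8]
ft_force: [0.5, 0.0, -0.7]
grip_force: 0.0
tool_pos: [494.3, 87.2, 46.5]
ft_force: [0.6, 0.3, 0.4]
grip_force: 0.0
tool_pos: [494.1, 87.3, 44.3]
ft_force: [-0.2, 0.5, 7.3]
grip_force: 4.0
```

```bash
for i in 1; do python3 -m jog '[[0,0,0,0,0,2,1]]'; python3 -m jog '[[0,0,0,0,0,2,1]]'; done | grep -E "pos|ft"
```

```text
tool_pos: [494.5, 87.5, 42.9]
ft_force: [-2.0, 1.5, 8.8]
tool_pos: [494.8, 87.8, 41.2]
ft_force: [-2.2, 4.0, 8.9]
```

```bash
python3 -m jog '[[0,0,0,0,0,1,1]]'| grep -E "pos|ft"
```

```text
tool_pos: [494.8, 88.0, 40.2]
ft_force: [-2.3, 4.5, 8.9]
```

```bash
for i in 1; do python3 -m jog '[[0,0,0,0,0,1,1]]'; python3 -m jog '[[0,0,0,0,0,1,1]]'; done| grep -E "pos|ft"
```

```text
tool_pos: [494.9, 88.2, 39.4]
ft_force: [-3.1, 3.9, 13.3]
tool_pos: [495.1, 88.2, 39.1]
ft_force: [-6.6, 4.6, 20.6]
```

```bash
python3 -m jog '[[0,0,0,0,0,0.7,1]]'| grep -E "pos|ft"
```

```text
tool_pos: [495.2, 88.2, 38.9]
ft_force: [-9.8, 3.4, 24.2]
```

End 1 is home (force rose steeply at z≈39.2). Now the other end.

```bash
for i in 1; do python3 -m jog '[[0,0,0,0,0,-8,1],[0,0,0,0,0,-8,1],[0,0,0,-49,0,0,1],[0,0,0,-49,0,0,1],[0,0,0,0,0,0,1]]';python3 -m jog '[[0,0,0,0,0,0,1]]'; done | grep -E "pos|ft|time"
```

```text
time: 5.0
tool_pos: [458.5, -9.0, 52.4]
ft_force: [0.3, 0.5, -1.1]
time: 5.1
tool_pos: [460.2, -5.8, 52.8]
ft_force: [0.5, 0.2, -0.5]
```

```bash
for i in 1; do python3 -m jog '[[0,0,0,0,0,2,1],[0,0,0,0,0,2,1],[0,0,0,0,0,2,1]]'; python3 -m jog '[[0,0,0,0,0,2,1]]';python3 -m jog '[[0,0,0,0,0,2,1]]';python3 -m jog '[[0,0,0,0,0,2,1]]';  done | grep -E "pos|ft"
```

```text
tool_pos: [460.4, -3.9, 46.3]
ft_force: [-0.5, 0.7, 0.6]
tool_pos: [460.4, -4.1, 44.4]
ft_force: [-1.3, -0.1, 6.7]
tool_pos: [460.5, -4.5, 42.8]
ft_force: [-3.3, -2.5, 7.7]
tool_pos: [460.3, -4.9, 40.9]
ft_force: [-4.2, -2.8, 7.5]
```

```bash
for i in 1; do python3 -m jog '[[0,0,0,0,0,1,1]]'; python3 -m jog '[[0,0,0,0,0,1,1]]'; done| grep -E "pos|ft"
```

```text
tool_pos: [460.3, -5.1, 39.9]
ft_force: [-5.6, -3.8, 8.7]
tool_pos: [460.3, -5.2, 39.0]
ft_force: [-4.2, -2.7, 9.4]
```

```bash
for i in 1; do python3 -m jog '[[0,0,0,0,0,0.7,1]]'; python3 -m jog '[[0,0,0,0,0,0.7,1]]'; done| grep -E "pos|ft"
```

```text
tool_pos: [460.4, -5.2, 38.6]
ft_force: [-8.3, -3.8, 16.8]
tool_pos: [460.5, -5.3, 38.4]
ft_force: [-11.0, -4.9, 21.3]
```

Both ends are home, with the lid at z≈39. I'll rise, look at green, and travel to plum.

```bash
for i in 1; do python3 -m jog '[[0,0,0,0,0,-48,1],[0,0,0,0,0,-48,1],[0,0,0,0,0,-48,1],[0,0,0,0,0,-48,1],[0,0,0,0,0,0,1]]'; python3 -m jog '[[0,0,0,0,0,0,1]]';done | grep -E "pos|ft|time"
cat > look.py <<'E'
from bench import r;from h import *;import sys,pickle
c,z,f=sys.argv[1],float(sys.argv[2]),sys.argv[3]
s=r.sense();p=r.snapshot("wrist");pickle.dump((s,p),open(f+".pkl","wb"));cv2.imwrite(f"pics/{f}.png",p["pixels"][:,:,::-1])
print(s["tool_pos"].round(1),s["tcp_rot"].round(2))
k=ring(p["pixels"],c)
print("ring",np.round(cen(k[0])),pose(p,k[0],z,s),"lid",pose(p,k[1],z,s),"ringcentroid",onz(p,[cen(k[0])],z,s).round(1))
E
python3 look.py green 39 w2
```

```text
time: 6.6
tool_pos: [464.3, -4.9, 237.3]
ft_force: [1.4, -0.8, 1.0]
time: 6.7
tool_pos: [461.4, -4.6, 230.6]
ft_force: [0.2, -0.4, -1.0]
[461.4  -4.6 230.6] [ 1.7982e+02 -4.0000e-02  6.9890e+01]
ring [313. 161.] (array([477.2,  39.2]), 63.7, 37.7, 69.1) lid (array([476.9,  39.7]), 125.2, 53.8, 69.6) ringcentroid [[477.2  40.   39. ]]
```

```bash
for i in 1; do python3 -m jog '[[0,0,0,-40.8,13.7,0,-1],[0,0,0,-40.8,13.7,0,-1],[0,0,0,-40.8,13.7,0,-1],[0,0,0,-40.8,13.7,0,-1],[0,0,0,-40.8,13.7,0,-1]]'; python3 -m jog '[[0,0,0,-40.8,13.7,0,-1],[0,0,0,-40.8,13.7,0,-1],[0,0,-8.3,0,0,0,-1],[0,0,-8.3,0,0,0,-1],[0,0,0,0,0,0,-1]]';python3 -m jog '[[0,0,0,0,0,0,-1],[0,0,0,0,0,0,-1]]';done | grep -E "pos|ft|time"
python3 look.py plum 38 w3
```

```text
time: 7.25
tool_pos: [453.0, -220.8, 226.4]
ft_force: [0.4, -0.4, 0.5]
time: 7.75
tool_pos: [450.9, -305.4, 226.2]
ft_force: [-0.2, 0.2, 0.0]
time: 7.95
tool_pos: [451.8, -305.3, 228.2]
ft_force: [0.1, -0.3, -0.2]
[ 451.8 -305.3  228.2] [-1.7993e+02 -5.0000e-02  8.6300e+01]
ring [319. 215.] (array([ 454.7, -307.1]), 63.5, 37.3, 87.2) lid (array([ 454.9, -306.1]), 125.5, 54.0, 87.0) ringcentroid [[ 455.1 -306.3   38. ]]
```

View pics/w3.png

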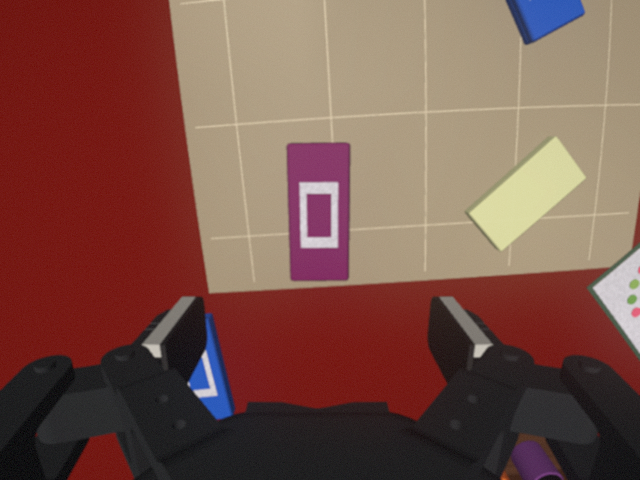

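Plum's ring is at (319,215). The fingers, at x≈180 and 460, straddle it, and the neighbouring blue pad at (210,370) is clear. Descending.

```bash
for i in 1; do python3 -m jog '[[0,0,-0.7,-0.7,3.3,45,-1],[0,0,0,0,0,45,-1],[0,0,0,0,0,45,-1],[0,0,0,0,0,35,-1],[0,0,0,0,0,20,-1]]'; python3 -m jog '[[0,0,0,0,0,10,-1],[0,0,0,0,0,0,-1],[0,0,0,0,0,0,-1]]';done | grep -E "pos|rot|ft|time"
```

```text
time: 8.5
tool_pos: [453.4, -304.9, 35.4]
tcp_rot: [-179.8, -0.2, 87.1]
ft_force: [0.6, -0.8, -0.1]
time: 8.8
tool_pos: [456.1, -307.4, 30.5]
tcp_rot: [179.9, 0.1, 87.1]
ft_force: [0.3, -0.1, -0.0]
```

```bash
for i in 1; do python3 -m jog '[[0,0,0,1,-1,10,-1],[0,0,0,0,0,7,-1],[0,0,0,0,0,0,-1]]';python3 -m jog '[[0,0,0,0,0,0,0],[0,0,0,0,0,0,0.5],[0,0,0,0,0,0,1],[0,0,0,0,0,0,1],[0,0,0,0,0,0,1]]' 40;python3 -m jog '[[0,0,0,0,0,0,1]]' 40;done
```

```text
time: 9.1
tool_pos: [453.7, -305.3, 11.3]
tcp_rot: [-179.9, -0.0, 87.2]
ft_force: [-0.5, -0.2, 0.4]
finger_gap: 85.4
grip_force: 0.0
time: 9.6
tool_pos: [454.6, -306.1, 12.7]
tcp_rot: [180.0, 0.0, 87.2]
ft_force: [-0.9, 0.4, 2.9]
finger_gap: 55.2
grip_force: 44.4
time: 9.7
tool_pos: [454.6, -306.1, 12.7]
tcp_rot: [180.0, 0.0, 87.2]
ft_force: [0.1, 0.1, 5.3]
finger_gap: 55.4
grip_force: 44.5
```

```bash
for i in 1; do python3 -m jog '[[0,0,0,0,0,-15,1],[0,0,0,0,0,-40,1],[0,0,0,0,0,-40,1],[0,0,0,0,0,-25,1],[0,0,0,40,0,0,1]]' 40;python3 -m jog '[[0,0,0,44,1,0,1],[0,0,0,44,1,0,1],[0,0,0,44,1,0,1],[0,0,0,44,1,0,1],[0,0,0,44,1,0,1]]' 40;python3 -m jog '[[0,0,0,44,1,0,1],[0,0,0,42,1,0,1],[0,0,8.5,0,0,0,1],[0,0,8.5,0,0,0,1],[0,0,0,0,0,0,1]]' 40;python3 -m jog '[[0,0,0,0,0,0,1],[0,0,0,0,0,0,1]]' 40;done
python3 - <<'E'
from bench import r;from h import *
s=r.sense();p=r.snapshot("wrist");cv2.imwrite("pics/w4.png",p["pixels"][:,:,::-1])
k=ring(p["pixels"],"plum");z=s["tool_pos"][2]+25
print(s["tool_pos"],s["tcp_rot"])
if k: print(cen(k[0]),pose(p,k[0],z,s),pose(p,k[1],z,s))
E
```

```text
time: 10.2
tool_pos: [458.8, -270.5, 138.6]
tcp_rot: [179.5, 0.4, 87.0]
ft_force: [1.4, 0.6, -1.5]
finger_gap: 55.3
grip_force: 43.8
time: 10.7
tool_pos: [471.7, -44.6, 132.8]
tcp_rot: [180.0, -0.0, 87.1]
ft_force: [0.3, -0.2, -2.2]
finger_gap: 55.2
grip_force: 43.8
time: 11.2
tool_pos: [478.1, 40.0, 132.6]
tcp_rot: [-180.0, 0.0, 70.1]
ft_force: [-0.8, -0.7, -2.2]
finger_gap: 55.2
grip_force: 43.8
time: 11.4
tool_pos: [478.4, 39.1, 132.4]
tcp_rot: [-180.0, 0.0, 70.3]
ft_force: [-0.4, -0.9, -1.6]
finger_gap: 55.5
grip_force: 43.8
[478.36672889  39.12075714 132.35233541] [-1.79996927e+02  6.52216969e-04  7.03240802e+01]
```

View pics/w4.png

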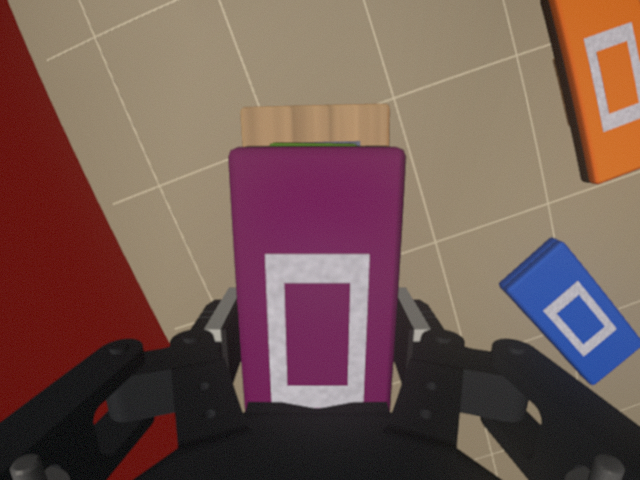

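Plum is held level, far lid edge corners at (232,150) and (403,150). I'll compute its offset along the tool.

Run:
```python
from bench import r;from h import *
s=r.sense();p=r.snapshot("wrist")
for dz in(23,25,27):
  w=onz(p,[(236,149),(318,149),(400,149)],s["tool_pos"][2]+dz,s)-s["tool_pos"]
  t=R.from_euler("xyz",s["tcp_rot"],degrees=True).inv().apply(w);print(dz,t.round(1))
```

```text
23 [[ 62.7 -23.2 -23. ]
 [ 62.6   2.2 -23. ]
 [ 62.8  27.6 -23. ]]
25 [[ 62.8 -22.8 -25. ]
 [ 62.7   2.2 -25. ]
 [ 62.8  27.1 -25. ]]
27 [[ 62.8 -22.4 -27. ]
 [ 62.7   2.2 -27. ]
 [ 62.9  26.7 -27. ]]
```

```bash
for i in 1; do python3 -m jog '[[0,0,0,0,0,30,1],[0,0,0,0,0,30,1],[0,0,0,0,0,15,1],[0,0,0,0,0,5,1],[0,0,0,0,0,0,1]]' 40;python3 -m jog '[[0,0,0,0,0,2,1],[0,0,0,0,0,2,1]]' 40;python3 -m jog '[[0,0,0,0,0,2,1]]';done|grep -E "pos|ft"
```

```text
tool_pos: [477.9, 39.3, 51.7]
ft_force: [-0.9, 0.3, -1.8]
tool_pos: [479.7, 39.4, 49.5]
ft_force: [-0.6, 0.7, -2.6]
tool_pos: [479.3, 39.4, 47.1]
ft_force: [0.8, -0.3, -2.0]
```

```bash
for i in 1; do python3 -m jog '[[0,0,0,0,0,1,1]]' 40;python3 -m jog '[[0,0,0,0,0,1,1]]' ;done|grep -E "pos|ft"
```

```text
tool_pos: [478.7, 39.4, 45.5]
ft_force: [0.4, 0.2, -1.9]
tool_pos: [478.6, 39.4, 44.3]
ft_force: [0.3, -0.2, -0.9]
```

```bash
for i in 1; do python3 -m jog '[[0,0,0,0,0,0.7,1]]' 40;python3 -m jog '[[0,0,0,0,0,0.7,1]]' ;done|grep -E "pos|ft"
```

```text
tool_pos: [478.8, 39.5, 43.9]
ft_force: [-1.3, 1.5, 4.2]
tool_pos: [478.9, 39.6, 43.5]
ft_force: [-3.1, 0.2, 9.4]
```

```bash
for i in 1; do python3 -m jog '[[0,0,0,0,0,-0.5,0.2],[0,0,0,0,0,0,0],[0,0,0,0,0,0,-0.5],[0,0,0,0,0,0,-1],[0,0,0,0,0,0,-1]]';python3 -m jog '[[0,0,0,0,0,-20,-1],[0,0,0,0,0,-45,-1],[0,0,0,0,0,-45,-1],[0,0,0,0,0,-45,-1],[0,0,0,0,0,-35,1]]' ;python3 -m jog '[[0,0,0,0,0,0,1],[0,0,0,0,0,0,1],[0,0,0,0,0,0,1]]' ;done|grep -E "pos|ft|gap"
python3 look.py plum 69 w5
```

```text
tool_pos: [478.4, 39.4, 43.2]
ft_force: [-1.1, 0.8, -0.7]
finger_gap: 85.5
tool_pos: [479.0, 39.4, 236.4]
ft_force: [0.6, 0.2, -0.3]
finger_gap: 73.7
tool_pos: [477.7, 39.4, 231.8]
ft_force: [-0.9, 0.7, -0.8]
finger_gap: 28.2
[477.7  39.4 231.8] [-1.7988e+02  4.0000e-02  7.0160e+01]
ring [318. 219.] (array([480.7,  38.8]), 62.9, 37.2, 69.9) lid (array([480.8,  39.5]), 124.5, 53.7, 70.2) ringcentroid [[480.9  39.9  69. ]]
```

View pics/w5.png

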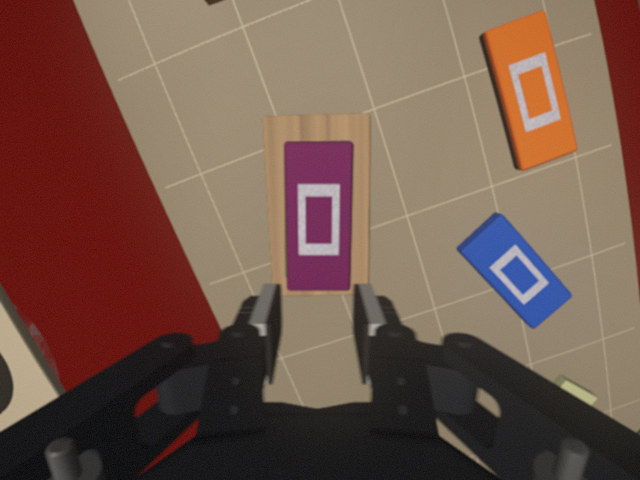

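Plum sits squarely on green, ring at (318,219), between the stand edges at 265 and 371. Pressing its +x end.

```bash
for i in 1; do python3 -m jog '[[0,0,0,24,0.4,30,1],[0,0,0,24,0.4,35,1],[0,0,0,0,0,40,1],[0,0,0,0,0,30,1],[0,0,0,0,0,17,1]]';python3 -m jog '[[0,0,0,0,0,0,1],[0,0,0,0,0,0,1],[0,0,0,0,0,2,1],[0,0,0,0,0,2,1]]';python3 -m jog '[[0,0,0,0,0,2,1]]';python3 -m jog '[[0,0,0,0,0,2,1]]';done|grep -E "pos|ft"
```

```text
tool_pos: [491.9, 84.3, 76.1]
ft_force: [0.7, -0.4, 0.0]
tool_pos: [496.7, 84.3, 78.7]
ft_force: [0.3, -0.4, 0.3]
tool_pos: [496.3, 84.4, 76.2]
ft_force: [-1.2, -0.7, -0.3]
tool_pos: [495.9, 84.3, 73.7]
ft_force: [-0.1, -0.1, 0.3]
```

```bash
for i in 1; do python3 -m jog '[[0,0,0,0,0,2,1]]';python3 -m jog '[[0,0,0,0,0,2,1]]';python3 -m jog '[[0,0,0,0,0,1.5,1]]';done|grep -E "pos|ft"
```

```text
tool_pos: [495.7, 84.3, 71.4]
ft_force: [0.3, 0.7, -0.2]
tool_pos: [495.5, 84.3, 69.2]
ft_force: [-0.3, 0.1, 0.2]
tool_pos: [496.0, 84.5, 68.2]
ft_force: [-1.9, 1.0, 7.1]
```

```bash
for i in 1; do python3 -m jog '[[0,0,0,0,0,1,1]]';python3 -m jog '[[0,0,0,0,0,1,1]]';done|grep -E "pos|ft"
```

```text
tool_pos: [496.1, 84.6, 67.6]
ft_force: [-2.0, 1.7, 8.8]
tool_pos: [496.3, 84.8, 66.9]
ft_force: [-2.3, 2.9, 8.6]
```

```bash
for i in 1; do python3 -m jog '[[0,0,0,0,0,1,1]]';python3 -m jog '[[0,0,0,0,0,1,1]]';done|grep -E "pos|ft"
```

```text
tool_pos: [496.4, 85.0, 66.0]
ft_force: [-2.3, 4.3, 8.6]
tool_pos: [496.4, 85.1, 65.1]
ft_force: [-2.0, 4.6, 8.8]
```

```bash
for i in 1; do python3 -m jog '[[0,0,0,0,0,1,1]]';python3 -m jog '[[0,0,0,0,0,0.7,1]]';done|grep -E "pos|ft"
```

```text
tool_pos: [496.6, 85.3, 64.2]
ft_force: [-2.1, 5.3, 11.9]
tool_pos: [496.8, 85.4, 63.9]
ft_force: [-4.8, 3.9, 15.2]
```

```bash
for i in 1; do python3 -m jog '[[0,0,0,0,0,0.7,1]]'; python3 -m jog '[[0,0,0,0,0,-8,1],[0,0,0,0,0,-10,1],[0,0,0,-48,0,0,1],[0,0,0,-48,0,0,1],[0,0,0,0,0,0,1]]';python3 -m jog '[[0,0,0,0,0,0,1],[0,0,0,0,0,2,1],[0,0,0,0,0,2,1]]';python3 -m jog '[[0,0,0,0,0,2,1]]';done|grep -E "pos|ft"
```

```text
tool_pos: [496.9, 85.4, 63.6]
ft_force: [-5.2, 5.7, 19.7]
tool_pos: [461.4, -10.2, 79.4]
ft_force: [0.5, 0.1, 0.1]
tool_pos: [463.3, -5.1, 75.4]
ft_force: [1.1, -0.2, -0.7]
tool_pos: [463.0, -5.1, 73.1]
ft_force: [0.1, 0.3, -1.0]
```

```bash
for i in 1; do python3 -m jog '[[0,0,0,0,0,1.5,1]]';python3 -m jog '[[0,0,0,0,0,1.5,1]]';python3 -m jog '[[0,0,0,0,0,1.5,1]]';done|grep -E "pos|ft"
```

```text
tool_pos: [462.8, -5.3, 71.5]
ft_force: [0.3, 0.8, 0.0]
tool_pos: [462.9, -5.6, 70.1]
ft_force: [-0.2, 0.0, 3.9]
tool_pos: [463.3, -6.0, 69.3]
ft_force: [-2.7, -1.0, 6.6]
```

```bash
for i in 1; do python3 -m jog '[[0,0,0,0,0,1,1]]';python3 -m jog '[[0,0,0,0,0,1,1]]';done|grep -E "pos|ft"
```

```text
tool_pos: [463.2, -6.2, 68.4]
ft_force: [-3.6, -1.1, 7.1]
tool_pos: [463.1, -6.3, 67.5]
ft_force: [-3.7, -3.7, 7.3]
```

```bash
for i in 1; do python3 -m jog '[[0,0,0,0,0,1,1]]';python3 -m jog '[[0,0,0,0,0,1,1]]';python3 -m jog '[[0,0,0,0,0,1,1]]';done|grep -E "pos|ft"
```

```text
tool_pos: [463.1, -6.6, 66.5]
ft_force: [-3.9, -3.4, 8.7]
tool_pos: [463.0, -6.7, 65.5]
ft_force: [-3.6, -3.8, 8.5]
tool_pos: [463.0, -6.8, 64.5]
ft_force: [-3.7, -5.4, 8.7]
```

```bash
for i in 1; do python3 -m jog '[[0,0,0,0,0,1,1]]';done|grep -E "pos|ft"
```

```text
tool_pos: [463.1, -6.8, 63.6]
ft_force: [-3.6, -3.6, 9.0]
```

```bash
for i in 1; do python3 -m jog '[[0,0,0,0,0,0.7,1]]';python3 -m jog '[[0,0,0,0,0,0.7,1]]';done|grep -E "pos|ft"
```

```text
tool_pos: [463.2, -6.9, 63.0]
ft_force: [-6.1, -5.8, 11.9]
tool_pos: [463.3, -7.1, 62.8]
ft_force: [-8.3, -5.7, 16.3]
```

Both plum ends show the steep rise. I'll recheck the first end now that the pad lies flat.

```bash
for i in 1; do python3 -m jog '[[0,0,0,0,0,0.7,1]]'; python3 -m jog '[[0,0,0,0,0,-8,1],[0,0,0,48,0,0,1],[0,0,0,48,0,0,1],[0,0,0,0,0,0,1],[0,0,0,0,0,3,1]]';python3 -m jog '[[0,0,0,0,0,2,1]]';python3 -m jog '[[0,0,0,0,0,1.5,1]]';done|grep -E "pos|ft|time"
```

```text
time: 18.25
tool_pos: [463.5, -7.2, 62.6]
ft_force: [-9.9, -6.3, 21.5]
time: 18.75
tool_pos: [495.8, 85.4, 65.9]
ft_force: [-0.6, -0.5, 0.3]
time: 18.85
tool_pos: [495.3, 84.2, 63.5]
ft_force: [0.7, 4.6, 8.6]
time: 18.95
tool_pos: [495.8, 84.3, 62.9]
ft_force: [-3.2, 6.3, 13.6]
```

```bash
for i in 1; do python3 -m jog '[[0,0,0,0,0,0.8,1]]';python3 -m jog '[[0,0,0,0,0,0.8,1]]';done|grep -E "pos|ft"
```

```text
tool_pos: [496.0, 84.3, 62.8]
ft_force: [-4.7, 5.5, 14.7]
tool_pos: [496.2, 84.3, 62.5]
ft_force: [-6.8, 5.3, 19.9]
```

Plum lies flat, both ends at 62.9 under load. Rising, looking at plum, and going on to orange.

```bash
for i in 1; do python3 -m jog '[[0,0,0,0,0,-45,1],[0,0,0,0,0,-45,1],[0,0,0,0,0,-45,1],[0,0,0,0,0,-35,1],[0,0,0,0,0,0,1]]'; done|grep -E "pos|ft|time"
python3 look.py plum 63 w6
for i in 1; do python3 -m jog '[[0,0,0,15,46.7,0,-1],[0,0,0,15,46.7,0,-1],[0,0,0,15,46.7,0,-1],[0,0,0,15,46.7,0,-1],[0,0,-8,0,0,0,-1]]';python3 -m jog '[[0,0,-8,0,0,0,-1],[0,0,-5.6,0,0,0,-1],[0,0,0,0,0,0,-1],[0,0,0,0,0,0,-1]]'; done|grep -E "pos|rot|time"
python3 look.py orange 38 w7
```

```text
time: 19.65
tool_pos: [498.4, 83.2, 237.1]
ft_force: [0.1, 0.3, 0.5]
[498.4  83.2 237.1] [179.47  -0.22  70.05]
time: 20.2
tool_pos: [693.7, 75.1, 221.2]
tcp_rot: [-179.4, 0.2, 78.0]
time: 20.6
tool_pos: [690.8, 76.5, 229.0]
tcp_rot: [-179.9, 0.0, 91.5]
[690.8  76.5 229. ] [-1.7986e+02  1.0000e-02  9.1530e+01]
ring [322. 212.] (array([696.7,  76.6]), 61.6, 35.9, -88.7) lid (array([696.6,  77.3]), 123.8, 54.8, -88.4) ringcentroid [[696.7  77.5  38. ]]Traceback (most recent call last):
  File "look.py", line 6, in <module>
    print("ring",np.round(cen(k[0])),pose(p,k[0],z,s),"lid",pose(p,k[1],z,s),"ringcentroid",onz(p,[cen(k[0])],z,s).round(1))
                              ~^^^
TypeError: 'NoneType' object is not subscriptable
```

View pics/w7.png

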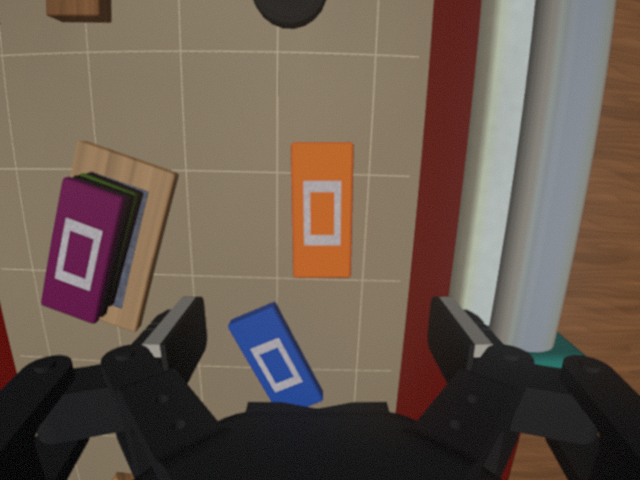

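Orange's ring is at (322,212). The blue pad at (275,355) and the trimmer at x>450 are clear of the fingers. Descending and grasping.

```bash
for i in 1; do python3 -m jog '[[0,0,0,0.5,3.8,45,-1],[0,0,0,0,0,45,-1],[0,0,0,0,0,45,-1],[0,0,0,0,0,35,-1],[0,0,0,0,0,20,-1]]'; python3 -m jog '[[0,0,0,0,0,10,-1],[0,0,0,0,0,0,-1],[0,0,0,0,0,0,-1]]';done | grep -E "pos|rot|ft|time"
```

```text
time: 21.15
tool_pos: [692.3, 77.6, 35.9]
tcp_rot: [-179.7, 0.0, 91.6]
ft_force: [-0.0, 0.6, 0.0]
time: 21.45
tool_pos: [696.3, 78.0, 32.3]
tcp_rot: [179.9, -0.0, 91.7]
ft_force: [-0.6, 0.7, 0.1]
```

```bash
for i in 1; do python3 -m jog '[[0,0,0,-0.6,-1,10,-1],[0,0,0,0,0,8,-1],[0,0,0,0,0,0,-1]]';python3 -m jog '[[0,0,0,0,0,0,0],[0,0,0,0,0,0,0.5],[0,0,0,0,0,0,1],[0,0,0,0,0,0,1],[0,0,0,0,0,0,1]]' 40;python3 -m jog '[[0,0,0,0,0,0,1]]' 40;done
```

```text
time: 21.75
tool_pos: [693.4, 77.3, 11.3]
tcp_rot: [-179.9, 0.0, 91.7]
ft_force: [0.0, 0.0, -0.1]
finger_gap: 85.5
grip_force: 0.0
time: 22.25
tool_pos: [694.8, 77.4, 13.3]
tcp_rot: [179.9, -0.0, 91.8]
ft_force: [0.1, 0.5, 2.6]
finger_gap: 55.1
grip_force: 44.9
time: 22.35
tool_pos: [694.8, 77.4, 13.3]
tcp_rot: [179.9, -0.0, 91.8]
ft_force: [-0.6, -0.0, 3.6]
finger_gap: 54.8
grip_force: 45.0
```

```bash
for i in 1; do python3 -m jog '[[0,0,0,0,0,-15,1],[0,0,0,0,0,-40,1],[0,0,0,0,0,-40,1],[0,0,0,0,0,-40,1],[0,0,0,0,0,0,1]]' 40;python3 -m jog '[[0,0,0,-6.3,-43.5,0,1],[0,0,0,-6.3,-43.5,0,1],[0,0,0,-6.3,-43.5,0,1],[0,0,0,-6.3,-43.5,0,1],[0,0,0,-6.3,-43.5,0,1]]' 40;python3 -m jog '[[0,0,8,0,0,0,1],[0,0,8,0,0,0,1],[0,0,5.8,0,0,0,1],[0,0,0,0,0,0,1],[0,0,0,0,0,0,1]]' 40;done
python3 - <<'E'
from bench import r;from h import *
s=r.sense();p=r.snapshot("wrist");im=p["pixels"]
cv2.imwrite("pics/w8.png",im[:,:,::-1])
m=cv2.inRange(cv2.cvtColor(im,cv2.COLOR_RGB2HSV),(6,150,100),(18,255,255))
top=[int(np.flatnonzero(m[60:,u])[0])+60 for u in(260,290,318,345,380)];print(top)
w=onz(p,[(318,np.median(top))],s["tool_pos"][2]+21,s)-s["tool_pos"];print(s["tool_pos"],R.from_euler("xyz",s["tcp_rot"],degrees=True).inv().apply(w))
E
```

```text
time: 22.85
tool_pos: [698.6, 77.5, 157.4]
tcp_rot: [179.3, -0.0, 91.8]
ft_force: [0.9, 0.7, -1.2]
finger_gap: 55.3
grip_force: 44.5
time: 23.35
tool_pos: [475.7, 39.0, 147.1]
tcp_rot: [-179.9, 0.0, 91.8]
ft_force: [-0.1, -0.1, 0.3]
finger_gap: 54.7
grip_force: 44.4
time: 23.85
tool_pos: [477.7, 39.2, 147.6]
tcp_rot: [-180.0, 0.0, 70.1]
ft_force: [-0.2, 0.1, -2.3]
finger_gap: 55.3
grip_force: 44.4
[149, 149, 149, 149, 149]
[477.68261799  39.18407948 147.62563484] [[ 62.60413993   2.18955379 -21.00878555]]
```

View pics/w8.png

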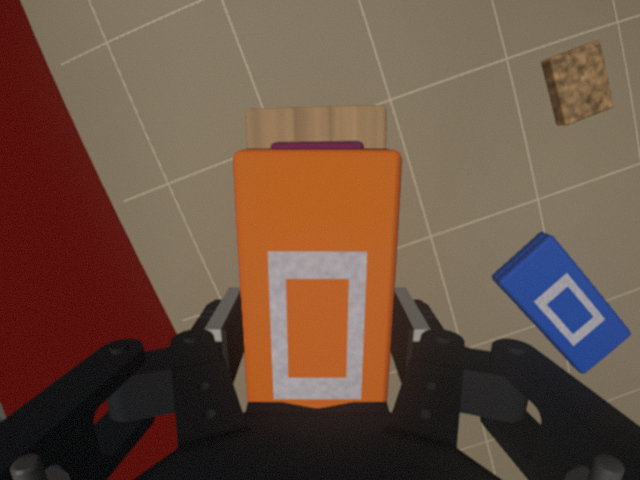

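Orange is held centred (far edge at row 149, which is +62.6 mm along tool x) and level over the stack. Lowering.

```bash
for i in 1; do python3 -m jog '[[0,0,0,0,0.7,30,1],[0,0,0,0,0,25,1],[0,0,0,0,0,12,1],[0,0,0,0,0,5,1],[0,0,0,0,0,0,1]]' 40;python3 -m jog '[[0,0,0,0,0,1.5,1],[0,0,0,0,0,1.5,1]]' 40;python3 -m jog '[[0,0,0,0,0,1.5,1]]';done|grep -E "pos|ft"
```

```text
tool_pos: [478.4, 39.0, 75.5]
ft_force: [-0.8, -0.3, -1.8]
tool_pos: [479.7, 38.9, 74.0]
ft_force: [0.1, 0.1, -1.4]
tool_pos: [479.4, 38.9, 72.0]
ft_force: [0.2, -0.2, -1.1]
```

```bash
for i in 1; do python3 -m jog '[[0,0,0,0,0,1,1]]' 40;python3 -m jog '[[0,0,0,0,0,1,1]]' ;done|grep -E "pos|ft"
```

```text
tool_pos: [479.0, 38.9, 70.6]
ft_force: [-0.7, -0.0, -1.3]
tool_pos: [478.7, 38.9, 69.3]
ft_force: [0.9, -0.5, -2.1]
```

```bash
for i in 1; do python3 -m jog '[[0,0,0,0,0,0.8,1]]' 40;python3 -m jog '[[0,0,0,0,0,0.8,1]]' ;done|grep -E "pos|ft"
```

```text
tool_pos: [478.8, 38.9, 68.6]
ft_force: [-1.0, 0.5, 3.6]
tool_pos: [479.0, 38.9, 68.4]
ft_force: [-4.3, -0.4, 9.8]
```

```bash
for i in 1; do python3 -m jog '[[0,0,0,0,0,-0.5,0.2],[0,0,0,0,0,0,0],[0,0,0,0,0,0,-0.5],[0,0,0,0,0,0,-1],[0,0,0,0,0,0,-1]]';python3 -m jog '[[0,0,0,0,0,-15,-1],[0,0,0,0,0,-25,-1],[0,0,0,0,0,0,-1],[0,0,0,24,0,0,1],[0,0,0,24,0,0,1]]' ;python3 -m jog '[[0,0,0,0,0,0,1],[0,0,0,0,0,0,1],[0,0,0,0,0,0,1],[0,0,0,0,0,0,1],[0,0,0,0,0,0,1]]' ;done|grep -E "time|pos|ft|gap"
```

```text
time: 25.6
tool_pos: [478.6, 38.9, 68.0]
ft_force: [-0.1, -0.8, -0.6]
finger_gap: 85.3
time: 26.1
tool_pos: [495.3, 84.1, 108.0]
ft_force: [-0.0, 0.1, -0.1]
finger_gap: 58.9
time: 26.6
tool_pos: [494.9, 83.4, 108.0]
ft_force: [0.3, 0.8, -0.5]
finger_gap: -0.2
```

```bash
for i in 1; do python3 -m jog '[[0,0,0,0,0,4,1],[0,0,0,0,0,4,1],[0,0,0,0,0,2,1],[0,0,0,0,0,2,1]]';python3 -m jog '[[0,0,0,0,0,2,1]]';python3 -m jog '[[0,0,0,0,0,2,1]]';python3 -m jog '[[0,0,0,0,0,1.5,1]]';done|grep -E "pos|ft"
```

```text
tool_pos: [494.8, 84.0, 95.7]
ft_force: [0.6, -0.1, -0.4]
tool_pos: [495.0, 84.0, 93.9]
ft_force: [-0.3, 0.7, -0.8]
tool_pos: [495.1, 84.1, 91.9]
ft_force: [-0.7, -0.4, 0.4]
tool_pos: [495.0, 84.0, 90.4]
ft_force: [0.0, -0.1, 0.5]
```

```bash
for i in 1; do python3 -m jog '[[0,0,0,0,0,1.5,1]]';python3 -m jog '[[0,0,0,0,0,1.5,1]]';done|grep -E "pos|ft"
```

```text
tool_pos: [495.1, 84.0, 89.0]
ft_force: [0.7, 0.2, 1.0]
tool_pos: [495.1, 84.1, 87.6]
ft_force: [-0.8, 2.1, 3.9]
```

```bash
for i in 1; do python3 -m jog '[[0,0,0,0,0,1,1]]';python3 -m jog '[[0,0,0,0,0,1,1]]';python3 -m jog '[[0,0,0,0,0,1,1]]';done|grep -E "pos|ft"
```

```text
tool_pos: [495.6, 84.2, 87.2]
ft_force: [-1.9, 1.5, 8.5]
tool_pos: [495.8, 84.3, 86.7]
ft_force: [-2.2, 1.5, 8.7]
tool_pos: [495.9, 84.4, 85.8]
ft_force: [-2.3, 2.2, 7.8]
```

```bash
for i in 1; do python3 -m jog '[[0,0,0,0,0,1,1]]';python3 -m jog '[[0,0,0,0,0,1,1]]';done|grep -E "pos|ft"
```

```text
tool_pos: [496.0, 84.6, 84.9]
ft_force: [-1.8, 2.7, 8.8]
tool_pos: [496.0, 84.7, 84.0]
ft_force: [-2.2, 3.6, 9.3]
```

```bash
for i in 1; do python3 -m jog '[[0,0,0,0,0,1,1]]';python3 -m jog '[[0,0,0,0,0,1,1]]';done|grep -E "pos|ft"
```

```text
tool_pos: [496.1, 84.8, 83.0]
ft_force: [-2.2, 3.3, 9.2]
tool_pos: [496.4, 85.0, 82.4]
ft_force: [-3.9, 4.3, 14.4]
```

```bash
for i in 1; do python3 -m jog '[[0,0,0,0,0,0.7,1]]';done|grep -E "pos|ft"
```

```text
tool_pos: [496.7, 85.1, 82.2]
ft_force: [-3.7, 4.8, 17.0]
```

```bash
for i in 1; do python3 -m jog '[[0,0,0,0,0,-8,1],[0,0,0,0,0,-10,1],[0,0,0,-48,0,0,1],[0,0,0,-48,0,0,1],[0,0,0,0,0,0,1]]';python3 -m jog '[[0,0,0,0,0,0,1],[0,0,0,0,0,2,1],[0,0,0,0,0,2,1]]';python3 -m jog '[[0,0,0,0,0,2,1]]';python3 -m jog '[[0,0,0,0,0,1.5,1]]';python3 -m jog '[[0,0,0,0,0,1.5,1]]';done|grep -E "pos|ft"
```

```text
tool_pos: [460.7, -10.3, 98.0]
ft_force: [0.4, 1.3, -0.4]
tool_pos: [462.5, -5.3, 93.9]
ft_force: [0.5, 0.5, -0.1]
tool_pos: [462.3, -5.3, 91.6]
ft_force: [0.4, 0.8, 0.0]
tool_pos: [462.1, -5.4, 90.0]
ft_force: [-0.3, 0.1, -0.5]
tool_pos: [462.2, -5.8, 88.6]
ft_force: [-0.1, -0.5, 3.6]
```

```bash
for i in 1; do python3 -m jog '[[0,0,0,0,0,1.5,1]]';python3 -m jog '[[0,0,0,0,0,1.5,1]]';done|grep -E "pos|ft"
```

```text
tool_pos: [462.5, -6.2, 87.8]
ft_force: [-2.7, -1.2, 7.9]
tool_pos: [462.5, -6.4, 86.6]
ft_force: [-4.0, -1.6, 7.4]
```

```bash
for i in 1; do python3 -m jog '[[0,0,0,0,0,1,1]]';python3 -m jog '[[0,0,0,0,0,1,1]]';python3 -m jog '[[0,0,0,0,0,1,1]]';done|grep -E "pos|ft"
```

```text
tool_pos: [462.4, -6.6, 85.5]
ft_force: [-3.8, -2.4, 8.0]
tool_pos: [462.4, -6.7, 84.6]
ft_force: [-4.8, -2.7, 8.2]
tool_pos: [462.3, -6.8, 83.6]
ft_force: [-3.7, -4.1, 8.6]
```

```bash
for i in 1; do python3 -m jog '[[0,0,0,0,0,1,1]]';python3 -m jog '[[0,0,0,0,0,0.8,1]]';done|grep -E "pos|ft"
```

```text
tool_pos: [462.3, -6.9, 82.6]
ft_force: [-4.5, -5.0, 8.9]
tool_pos: [462.3, -7.1, 81.9]
ft_force: [-5.6, -5.7, 12.3]
```

Home is starting. Confirm it, then recheck the first end.

```bash
for i in 1; do python3 -m jog '[[0,0,0,0,0,0.7,1]]';python3 -m jog '[[0,0,0,0,0,0.6,1]]'; python3 -m jog '[[0,0,0,0,0,-8,1],[0,0,0,48,0,0,1],[0,0,0,48,0,0,1],[0,0,0,0,0,0,1],[0,0,0,0,0,3,1]]';python3 -m jog '[[0,0,0,0,0,2,1]]';python3 -m jog '[[0,0,0,0,0,1.2,1]]';done|grep -E "pos|ft|time"
```

```text
time: 30.2
tool_pos: [462.5, -7.3, 81.6]
ft_force: [-6.9, -5.7, 16.3]
time: 30.3
tool_pos: [462.7, -7.4, 81.4]
ft_force: [-8.3, -7.9, 18.1]
time: 30.8
tool_pos: [495.4, 85.2, 85.0]
ft_force: [-0.2, -0.1, 0.3]
time: 30.9
tool_pos: [494.8, 83.9, 82.4]
ft_force: [2.0, 5.7, 7.7]
time: 31.0
tool_pos: [495.3, 83.9, 82.1]
ft_force: [-1.8, 3.5, 8.1]
```

```bash
for i in 1; do python3 -m jog '[[0,0,0,0,0,0.8,1]]';python3 -m jog '[[0,0,0,0,0,0.7,1]]';done|grep -E "pos|ft"
```

```text
tool_pos: [495.5, 83.9, 81.8]
ft_force: [-3.1, 5.3, 11.6]
tool_pos: [495.7, 84.0, 81.5]
ft_force: [-4.2, 6.5, 14.2]
```

Both ends are at 81.5 under load. I'll rise clear and check the stack.

```bash
for i in 1; do python3 -m jog '[[0,0,0,-10,0,-45,1],[0,0,0,-20,0,-45,1],[0,0,0,-20,0,-45,1],[0,0,0,0,0,-20,1],[0,0,0,0,0,0,1]]'; python3 -m jog '[[0,0,0,0,0,0,1],[0,0,0,0,0,0,1]]';done|grep -E "pos|ft"
python3 look.py orange 82 w9
python3 - <<'E'
from h import *;import pickle
s,p=pickle.load(open("w9.pkl","rb"))
from bench import r
q=r.snapshot("side")["pixels"][185:285,240:360,::-1]
cv2.imwrite("pics/fin.png",np.hstack([cv2.resize(p["pixels"][60:320,180:460,::-1],(400,371)),cv2.resize(q,(400,371),interpolation=cv2.INTER_CUBIC)]))
E
```

```text
tool_pos: [479.7, 35.3, 239.4]
ft_force: [-0.3, -0.2, 0.3]
tool_pos: [476.9, 36.7, 233.1]
ft_force: [0.7, -0.0, 0.9]
[476.9  36.7 233.1] [-1.7984e+02  6.0000e-02  6.9920e+01]
ring [318. 221.] (array([479.5,  37. ]), 62.2, 35.9, 70.6) lid (array([479.6,  37.2]), 127.7, 56.3, 70.7) ringcentroid [[479.9  37.8  82. ]]
```

View pics/fin.png

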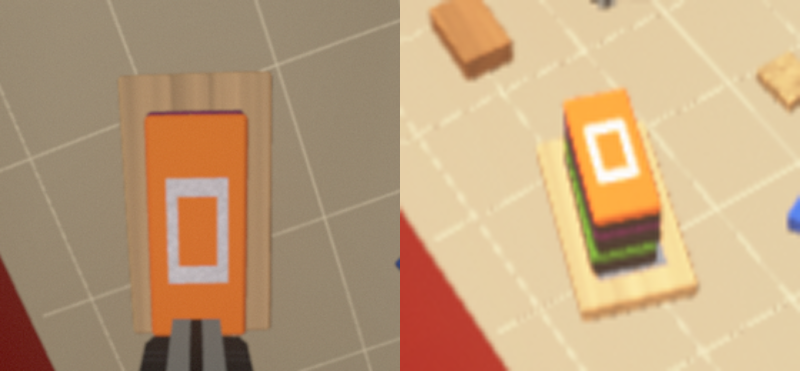

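The left view shows orange square on the stack, its ring at (198,230). The right view shows green, plum and orange stacked flat with no gaps. Handing in.

```bash
python3 -c "from bench import r;print(r.hand_in())"
```

```text
the job is handed in; nothing more can be done
None
```

I handed the job in at about 32 s: green, plum and orange are stacked square on the stand, each with both ends pressed home, and the arm is clear; `hand_in()` gave no verdict.

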